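# Clamp a gel tray in the casting stand

## Task

One of the two bays of the gel casting stand holds the clear gel tray; seal that tray for pouring by pushing the clamp lever of its bay over, towards the tray and down, with the fingertips until it goes past its dead point and snaps into lock. Only push the lever: do not pinch it, and do not force it once it has locked. Leave the other bay's lever open and the other things where they are, pick nothing up, and finish clear of everything.

Things in the scene. Friction and masses are not known exactly. Their poses are not given: they have to be found in the camera images.
- caster: casting stand, fixed to the bench: white plate 280 x 200 mm, its top 22 mm above the bench. Origin under its centre at bench height; x runs along the bays from the levers to the fixed end wall, y left, z up. Two equal bays at y = +50 mm (left) and y = -50 mm (right), 78 mm wide, beds 30 mm high, ribs between them 40 mm high. Each bay has a steel push-type toggle clamp at its -x end
- pivot_left (a point): left lever's pivot axis (parallel to the stand's y), fixed at x -105, y +50, z 46 mm in the stand's frame; the bracket cheeks around it span x -120 to -90 mm, are 28 mm wide and 56 mm high. Ahead of it lie a link and plunger (up to 56 mm high) that drive a sliding end wall with gasket, 61 mm high, 21 mm towards the tray
- pivot_right (a point): the same for the right lever, at x -105, y -50, z 46 mm
- grip_left: centre of the left lever's black grip, 78 mm from the pivot; turns with the lever: its x axis points from the pivot out along the lever (the lever is straight), y is the pivot axis, z the side that ends on top. Flat bar 20 mm wide (along the pivot axis), 12 mm thick, from 47 to 109 mm from the pivot; below it a steel bar 14 mm wide, 5 mm thick
- grip_right: the same for the right lever
- lever_left (a joint): turn of the left lever, rad. 0: open, leaning back from the tray, 120 degrees up from the stand's +x; starts at 0 to 0.2 and stays where left. Grows as it is pushed to +x and down: upright 0.52, gasket squeezed from about 0.95, dead point 1.48, locked on its stop 1.62 (27 degrees above level). Takes about 1 N at the grip, 5 N near 1.25; let go before 1.48 it springs back, after it snaps on
- lever_right (a joint): the same for the right lever
- gasket_left (a joint): how far the left sliding gasket is squeezed, m: 0 when free, about 0.003 with a tray clamped
- gasket_right (a joint): the same for the right sliding gasket
- tray: gel tray, loose, about 100 g, clear plastic, 100 mm long (x) x 75 wide (y) x 25 high, floor 5 mm, two 4 mm side walls with comb notches, ends open, a black strip across the floor. Lies on the bed of one bay, 2 to 11 mm short of the fixed gasket (face at x = 105 mm of the stand); the clamp slides it home. Origin under its centre
- level: round bubble level, 44 mm diameter x 12 mm, metal with green glass, on the bed of the bay without the tray. Origin under its centre
- comb: black gel comb lying on the bench right of the stand, 84 x 38 x 5 mm. Origin on its underside
- bottle: clear reagent bottle with blue cap and paper label, 72 mm diameter, 150 mm high, left of the stand. Origin under its centre
- cylinder: measuring cylinder, blue foot 66 mm diameter, tube 29 mm diameter, 182 mm high, right of the stand. Origin under its centre
Mind the look-alikes: they are no part of the job. There is more than one size of the tray; the job needs the middle-sized.

How it is judged:
By the outcome, as a careful person would: the job done as asked, in the order asked, and still so for the second after the job is handed in, with the robot touching nothing.
It also fails if it takes over 38 s, if anything falls off the work surface, if the arm or the gripper's body presses on something with over 40 N, if the wrist force passes 120 N, or if a joint passes its speed limit or range.

## Robot

A 6-joint arm with a two-finger parallel gripper is mounted at the origin on the work surface. World frame = base frame: x ahead of the robot, y to its left, z up, the work surface at z = 0. Lengths are in mm, angles in rad, forces in N, time in s.
With the tool pointing down it reaches from about 400 to 925 mm from the base axis. Payload 12.5 kg.
Tool frame: the origin (TCP) lies at the centre of the arm's flange, where the gripper is bolted on; the fingertips stand 190 mm ahead of it and the grasp point (between the pads) lies 171 mm ahead of it; z points along the fingers, y is the direction in which the jaws open and shut (so a half turn about z gives the same grasp; the last joint's range is limited). The gripper opens to 95 mm and grips with 3 to 60 N. Pads are 20 mm wide; open, the fingers measure 119 mm over their backs; the gripper's body (75 mm by 180 mm) begins 59 mm behind the grasp point.
Start: joints at [-1.238, 0.491, 1.559, -0, 1.092, -0.106], TCP at [265.552, -565.78, 404.761] pointing down, gripper open.
Joint ranges: [-3.1, 3.1], [-0.84, 2.19], [0.05, 2.79], [-1.13, 4.28], [0.06, 2.93], [-2.69, 2.69]. Speed limits (rad/s): [2.22, 2.22, 2.79, 3.14, 3.14, 3.14].

## Interface

Orientations are given as [roll, pitch, yaw] about the fixed x, y, z axes, in that order (R = Rz(yaw) Ry(pitch) Rx(roll)).
In Python, from cell import env gives the robot as it stands.
- The arm moves only by the shell command python3 -m pendant 'ROWS'. ROWS is JSON, a list of rows, each an object of numbers: "x", "y", "z": the shift along the tool's x, y, z in units of 150 mm (1.0 is 150 mm); "rx", "ry", "rz": the turn, a rotation vector about the tool's x, y, z in units of 45 degrees (1.0 is 45 degrees); "jaw": the opening, from 0 (shut) to 1 (fully open). In form: [{"x": .., "y": .., "z": .., "rx": .., "ry": .., "rz": .., "jaw": ..}, ...]. A call has 1 to 10 rows; each row is the pose to reach, as a shift and turn from the pose commanded when the call began, along the tool's axes at that moment; what a row does not reach only later rows make up. A row lasts 1/8 s, in which the tool goes at most 62.5 mm and 10.7 degrees, less where a joint would pass 70% of its speed; a pose out of reach is approached as far as the arm can. A call with a number of a shift or a turn outside -1 to 1 is refused whole. A call with a gripper value outside its range is refused whole. The fingers move at their own pace and stop on an object; the grip force is fixed at half the most. Time passes only in rows, so rows that repeat a pose let the fingers close. It gives the time, the measured TCP pose, the force and the opening at its end, in the units of the state.
- env.state(): the state, without advancing time (a new reading comes with each control period).
- env.read_camera(name): name is "scene" or "top" or "wrist"; returns a dict with "img" (384x512x3 uint8, red, green, blue), "fx", "fy", "cx", "cy" (pixels), "rvec" (rotation vector, rad) and "tvec" (3), from world to camera coordinates, as OpenCV has them. Camera axes: x right, y down, z forward; pixel columns grow to the right and rows downward; lengths in mm; the calibration is good to about 2 mm. The wrist camera is an equidistant fisheye: a pixel r from the principal point sees the ray r / f radians off the axis. A picture is of the moment at which its call begins. There is no depth.
- env.job_done(): hands the job in, once; it reports no verdict.
The state is a dict: "t": time; "joints": joint angles; "qvel": joint speeds; "tau": joint torques, N m; "eef_pos": TCP position; "tcp_rot": TCP orientation; "ft_force": force on the tool from outside, world axes, zero at the start; "moment": the same for the moment, N m; "opening": opening from 0.0 (shut) to 1.0 (fully open).
Only numpy, scipy, OpenCV 4.12 (cv2) and the standard library are available. Lean on these libraries where they do the work, as an engineer would, in place of code of your own. Each camera call takes 0.05 s, during which the arm holds its last target.

## Working session

There is one attempt and no reset: what is moved stays moved. The work goes in short steps, Python scripts to look and compute and a shell command to move; the robot and the scene stay as the last step left them, time stands still between calls to the robot, and variables do not carry over. Pictures are saved under pics/ and viewed, and the job is handed in when it is done.

```bash
ls; mkdir -p pics
python3 - <<'E'
from cell import env
import cv2
print(env.state())
for n in ("scene","top","wrist"):
    c=env.read_camera(n); cv2.imwrite(f"pics/{n}0.png",c["img"][:,:,::-1]); print(n,{k:v for k,v in c.items() if k!="img"})
E
```

```text
pics
{'t': 0.0, 'joints': array([-1.23761547e+00,  4.91588098e-01,  1.55950242e+00, -8.99919903e-06,
        1.09170410e+00, -1.05600029e-01]), 'qvel': array([-0.00057594,  0.00075544,  0.0007592 ,  0.00065854, -0.00141213,
        0.00109757]), 'tau': array([-1.52541033e-03, -6.12652159e+01, -2.58180910e+01,  6.90798112e-02,
        4.82906832e-02, -7.32692388e-05]), 'eef_pos': array([ 265.5281361 , -565.74287832,  404.12564844]), 'tcp_rot': array([-3.14039654e+00, -1.18755031e-04,  4.38784969e-01]), 'ft_force': array([-0.99313671, -0.02475137, -0.47706302]), 'moment': array([-0.01841826,  0.04524226, -0.02102335]), 'opening': 0.9991231561712347}
scene {'fx': 364.5828697747203, 'fy': 364.5828697747203, 'cx': 257.8771509345073, 'cy': 187.39036424505028, 'rvec': array([ 2.11919033,  1.24632641, -0.48721093]), 'tvec': array([-331.15535695, -339.24950035, 1207.19809979])}
top {'fx': 422.25979499630216, 'fy': 422.25979499630216, 'cx': 258.6511410428601, 'cy': 184.32353037020357, 'rvec': array([ 2.1765543 , -2.21037057,  0.07712884]), 'tvec': array([ 43.93054573, 652.31603457, 942.04310067])}
wrist {'fx': 297.3186396354542, 'fy': 297.3186396354542, 'cx': 251.89619680853073, 'cy': 188.57607438430588, 'rvec': array([-2.45232734,  1.55693423,  0.21456499]), 'tvec': array([-625.79624914,  -31.12510392,  391.1648533 ])}
```

View pics/scene0.png

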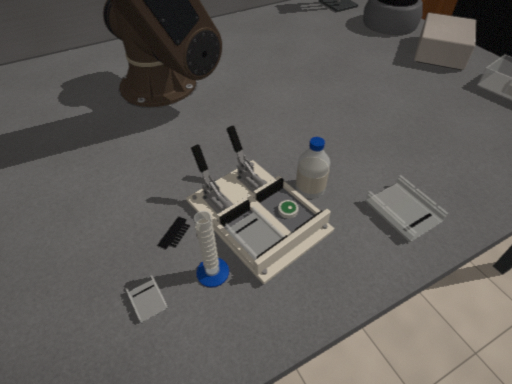

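View pics/top0.png

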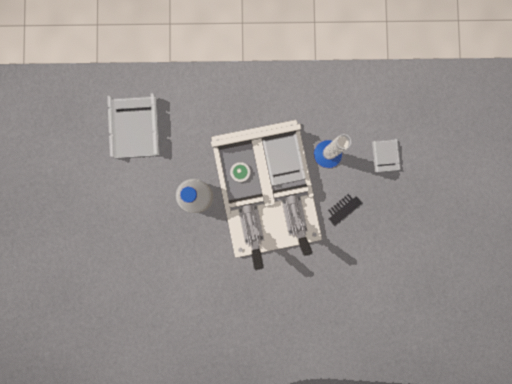

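View pics/wrist0.png

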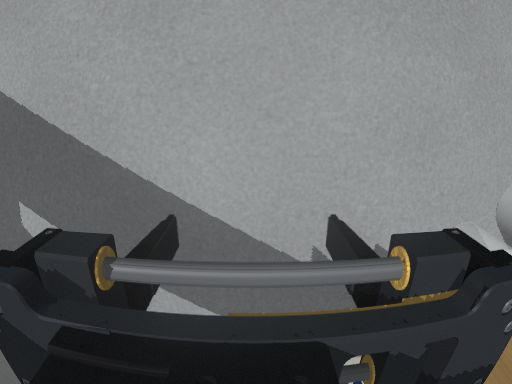

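The scene view shows the stand with the tray in its right-hand bay, next to the cylinder. The level is in the left bay at top (240,172) and the tray at top (285,158). I'll enlarge these for measurement.

Run:
```python
import cv2
a=cv2.imread("pics/top0.png")[110:280,200:360]; cv2.imwrite("pics/topc.png",cv2.resize(a,None,fx=3.5,fy=3.5,interpolation=cv2.INTER_CUBIC))
a=cv2.imread("pics/scene0.png")[115:285,175:345]; cv2.imwrite("pics/scenec.png",cv2.resize(a,None,fx=3.5,fy=3.5,interpolation=cv2.INTER_CUBIC))
```

```text
(no output)
```

View pics/topc.png

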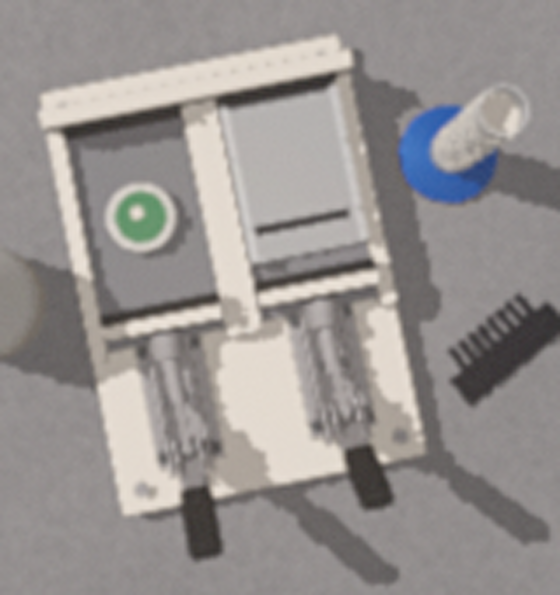

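View pics/scenec.png

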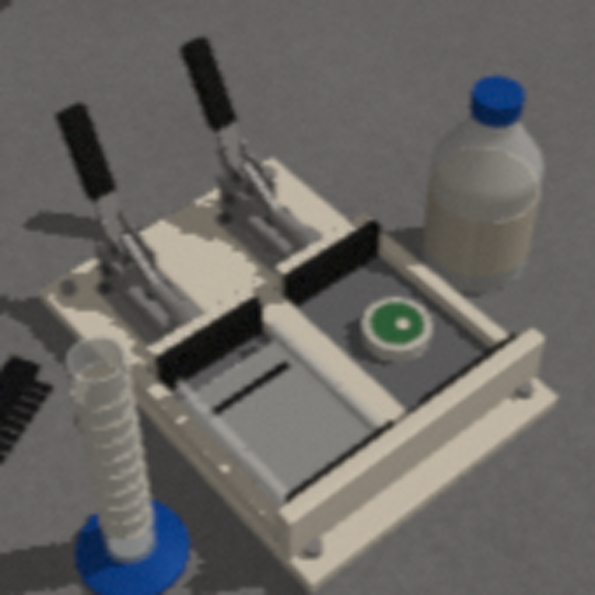

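```bash
cat > h.py <<'E'
import numpy as np, cv2
from scipy.optimize import least_squares
from cell import env
def cam(n):
    c=env.read_camera(n); return c
def proj(c,P):
    P=np.atleast_2d(P).astype(float)
    K=np.array([[c["fx"],0,c["cx"]],[0,c["fy"],c["cy"]],[0,0,1.]])
    return cv2.projectPoints(P,c["rvec"],c["tvec"],K,None)[0][:,0]
def st(p,L):
    L=np.atleast_2d(L); a=p[2]; R=np.array([[np.cos(a),-np.sin(a)],[np.sin(a),np.cos(a)]])
    return np.c_[L[:,:2]@R.T+p[:2],L[:,2]]
def grip(p,y,q,r,n=0):
    t=np.radians(120)-q; u=np.array([np.cos(t),0,np.sin(t)]); m=np.array([np.sin(t),0,-np.cos(t)])
    return st(p,np.array([-105,y,46])+r*u+n*m)
E
python3 - <<'E'
from h import *
T=cam("top");S=cam("scene")
t=lambda a:np.array(a)/3.5+[200,110]-.35; s=lambda a:np.array(a)/3.5+[175,115]-.35
Lt=np.array([[-140,100,22],[-140,-100,22]]);Pt=t([[124,515],[425,452]])
Ls=np.array([[140,100,22],[140,-100,22],[-140,-100,22],[-140,100,22]]);Ps=s([[556,398],[312,588],[47,295],[277,158]])
f=lambda p:np.r_[(proj(T,st(p,Lt))-Pt).ravel(),(proj(S,st(p,Ls))-Ps).ravel()]
r=least_squares(f,[560,0,0.1]);p=r.x;print(p,r.fun.reshape(-1,2).round(1))
for y,gt,gs in((-50,[[378,505],[362,450]],[[72,108],[102,195]]),(50,[[206,556],[196,490]],[[196,42],[226,126]])):
    g=lambda v:np.r_[(proj(T,np.r_[grip(p,y,v[0],109),grip(p,y,v[0],47)])-t(gt)).ravel(),(proj(S,np.r_[grip(p,y,v[0],109),grip(p,y,v[0],47)])-s(gs)).ravel()]
    q=least_squares(g,[.1]);print(y,q.x,q.fun.reshape(-1,2).round(1),grip(p,y,q.x[0],109),grip(p,y,q.x[0],78))
    print("pivot",st(p,[-105,y,46]))
E
```

```text
[6.47567415e+02 1.86553520e+01 1.83467734e-01] [[-0.9 -0.6]
 [ 0.  -0.3]
 [ 1.5  0.1]
 [ 0.1  0. ]
 [-2.2 -1.4]
 [-0.8 -0. ]]
-50 [0.07440075] [[-0.5 -0.2]
 [-1.8  0.2]
 [-0.9  0.1]
 [ 0.4  0.5]] [[506.9135128  -58.29706996 144.18672498]] [[520.14912825 -55.84114372 116.26206008]]
pivot [[553.45164455 -49.6617164   46.        ]]
50 [-0.0160977] [[-0.4 -0.5]
 [-0.7 -0. ]
 [-1.1  0.2]
 [-0.2  0.8]] [[480.13524022  38.44105734 139.50725166]] [[495.79802846  41.34735609 112.91344614]]
pivot [[535.20762469  48.65997876  46.        ]]
```

Run:
```python
from h import *
W=cam("wrist");R=cv2.Rodrigues(W["rvec"])[0];C=-R.T@W["tvec"];s=env.state()
from scipy.spatial.transform import Rotation as Ro
M=Ro.from_euler("xyz",s["tcp_rot"]).as_matrix()
print("cam in tool",M.T@(C-s["eef_pos"]),"axis",M.T@R[2])
T=cam("top");S=cam("scene")
# cylinder foot centre & tube top centre: top px, scene px
for nm,a,b in(("foot",(200+447/3.5,110+153/3.5),(175+132/3.5,115+550/3.5)),("top",(200+500/3.5,110+110/3.5),(175+97/3.5,115+357/3.5)),("cap",(189,195),(317,143))):
    r=least_squares(lambda P:np.r_[(proj(T,P)-a).ravel(),(proj(S,P)-b).ravel()],[650,-100,50.])
    p=[647.6,18.7,.1835];d=r.x[:2]-p[:2];c,q=np.cos(p[2]),np.sin(p[2])
    print(nm,r.x.round(),abs(r.fun).max().round(1),"stand",c*d[0]+q*d[1],-q*d[0]+c*d[1])
```

```text
cam in tool [75.41632843  1.24764465 19.90023157] axis [-2.68789696e-01 -2.06686492e-04  9.63198867e-01]
foot [ 724. -128.    2.] 0.3 stand 47.94120898776997 -158.06929358744628
top [ 723. -127.  181.] 0.1 stand 47.2546620364029 -156.948172225149
cap [627. 175. 144.] 0.9 stand 8.23782678683613 156.95464377384965
```

```bash
cat >> h.py <<'E'
from scipy.spatial.transform import Rotation as Ro
P0=np.array([647.57,18.66,.1835])
def go(sx,tipz,sy=-50,yaw=P0[2]):
    s=env.state(); M=Ro.from_euler("xyz",s["tcp_rot"]); 
    tgt=st(P0,[sx,sy,tipz+190])[0]; G=Ro.from_euler("xyz",[np.pi,0,yaw])
    print("t",s["t"],"stand",where(s).round(1),"shift",(M.inv().apply(tgt-s["eef_pos"])/150).round(3),"rot",((M.inv()*G).as_rotvec()/np.radians(45)).round(3),"F",stF(s).round(1),"q",s["joints"].round(2))
def where(s=None):
    s=s or env.state(); a=P0[2]; d=s["eef_pos"][:2]-P0[:2]; c,q=np.cos(a),np.sin(a)
    return np.array([c*d[0]+q*d[1],-q*d[0]+c*d[1],s["eef_pos"][2]-190])
def stF(s):
    a=P0[2];c,q=np.cos(a),np.sin(a);f=s["ft_force"];return np.array([c*f[0]+q*f[1],-q*f[0]+c*f[1],f[2]])
E
python3 -c "
from h import *
go(-200,200)"
```

```text
t 0.4 stand [-482.3 -504.9  214.7] shift [ 2.587 -2.459  0.098] rot [-0.    -0.     0.325] F [ 0.3  0.1 -0. ] q [-1.24  0.49  1.56  0.    1.09 -0.11]
```

```bash
python3 -m pendant '[{"x":0.3,"y":-0.28,"rz":0.15,"jaw":0},{"x":0.6,"y":-0.57,"rz":0.325,"jaw":0},{"x":0.9,"y":-0.85,"rz":0.325,"jaw":0},{"x":0.95,"y":-0.9,"rz":0.325,"jaw":0}]'; python3 -c "
from h import *
go(-200,200)"
```

```text
t 0.4 stand [-482.3 -504.9  214.7] shift [ 2.587 -2.459  0.098] rot [-0.    -0.     0.325] F [ 0.3  0.1 -0. ] q [-1.24  0.49  1.56  0.    1.09 -0.11]invalid input
```

```bash
python3 -m pendant '[{"x":0.3,"y":-0.28,"z":0,"rx":0,"ry":0,"rz":0.15,"jaw":0},{"x":0.6,"y":-0.57,"z":0,"rx":0,"ry":0,"rz":0.325,"jaw":0},{"x":0.9,"y":-0.85,"z":0,"rx":0,"ry":0,"rz":0.325,"jaw":0},{"x":0.95,"y":-0.9,"z":0,"rx":0,"ry":0,"rz":0.325,"jaw":0}]'; python3 -c "
from h import *
go(-200,200)"
```

```text
t: 0.9
eef_pos: [338.0, -380.3, 405.2]
tcp_rot: [3.142, -0.0, 0.186]
ft_force: [0.4, -0.6, -1.0]
opening: 0.636
t 0.9 stand [-377.2 -335.7  215.2] shift [ 1.187 -1.901  0.101] rot [ 0.    -0.     0.004] F [ 0.3 -0.7 -1. ] q [-0.97  0.33  1.84  0.    0.98  0.41]
```

```bash
python3 -m pendant '[{"x":0.55,"y":-0.95,"z":0,"rx":0,"ry":0,"rz":0,"jaw":0},{"x":0.55,"y":-0.95,"z":0,"rx":0,"ry":0,"rz":0,"jaw":0},{"x":0.55,"y":-0.95,"z":0,"rx":0,"ry":0,"rz":0,"jaw":0},{"x":0.55,"y":-0.95,"z":0,"rx":0,"ry":0,"rz":0,"jaw":0},{"x":0.55,"y":-0.95,"z":0,"rx":0,"ry":0,"rz":0,"jaw":0}]'; python3 -c "
from h import *
go(-200,200)"
```

```text
t: 1.52
eef_pos: [392.4, -228.7, 404.8]
tcp_rot: [3.141, -0.0, 0.184]
ft_force: [0.3, 0.0, -0.6]
opening: 0.11
t 1.525 stand [-296.  -196.6  214.8] shift [ 0.64  -0.978  0.098] rot [ 0.001 -0.     0.   ] F [ 0.3 -0.  -0.6] q [-0.67  0.25  1.96 -0.    0.93  0.71]
```

```bash
python3 -m pendant '[{"x":0.3,"y":-0.5,"z":0,"rx":0,"ry":0,"rz":0,"jaw":0},{"x":0.62,"y":-0.98,"z":0.1,"rx":0,"ry":0,"rz":0,"jaw":0},{"x":0.62,"y":-0.98,"z":0.1,"rx":0,"ry":0,"rz":0,"jaw":0},{"x":0.62,"y":-0.98,"z":0.3,"rx":0,"ry":0,"rz":0,"jaw":0},{"x":0.62,"y":-0.98,"z":0.5,"rx":0,"ry":0,"rz":0,"jaw":0},{"x":0.62,"y":-0.98,"z":0.6,"rx":0,"ry":0,"rz":0,"jaw":0},{"x":0.62,"y":-0.98,"z":0.6,"rx":0,"ry":0,"rz":0,"jaw":0}]'
python3 - <<'E'
from h import *
go(-200,118)
for n in("scene","top","wrist"): cv2.imwrite(f"pics/{n}1.png",cam(n)["img"][:,:,::-1])
a=cv2.imread("pics/scene1.png")[85:285,150:350]; a=cv2.resize(a,(560,560))
b=cv2.imread("pics/top1.png")[150:350,200:300]; b=cv2.resize(b,(240,480)); b=cv2.copyMakeBorder(b,0,80,0,0,0)
cv2.imwrite("pics/c1.png",np.hstack([a,b]))
E
```

```text
t: 2.4
eef_pos: [457.1, -67.6, 313.8]
tcp_rot: [-3.141, 0.002, 0.182]
ft_force: [0.4, 0.8, 1.0]
opening: 0.003
t 2.4 stand [-203.   -50.1  123.8] shift [ 0.02  -0.001  0.039] rot [-0.001  0.002 -0.002] F [0.5 0.8 1. ] q [-0.29  0.4   2.05 -0.    0.7   1.1 ]
```

View pics/c1.png

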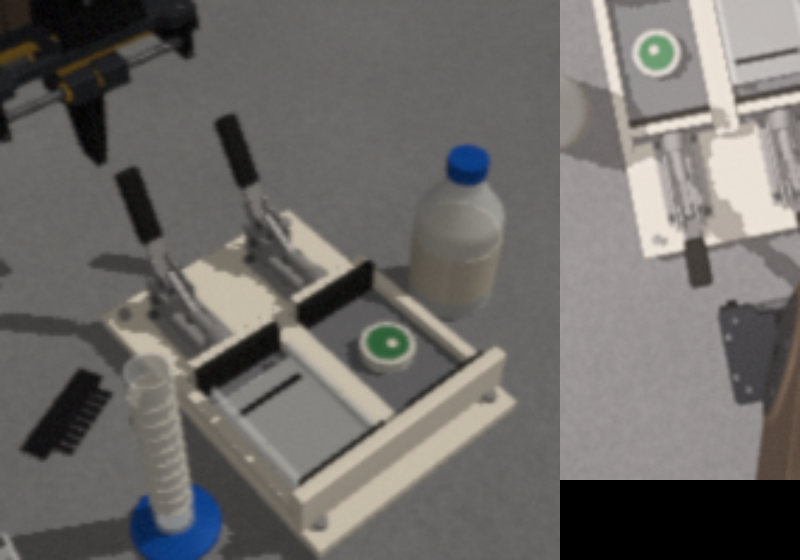

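View pics/wrist1.png

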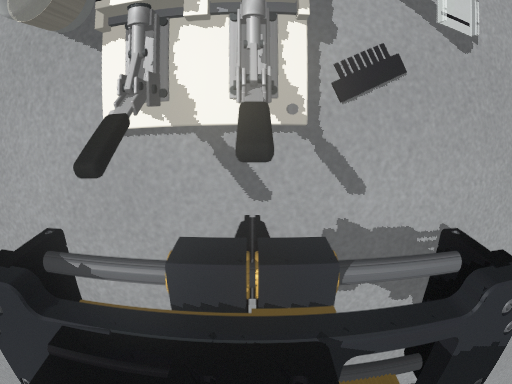

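The fingertips (wrist px 253,220) sit directly behind the right lever's grip (255,130). I'll push to upright now.

```bash
python3 -m pendant '[{"x":0.08,"y":0,"z":0,"rx":0,"ry":0,"rz":0,"jaw":0},{"x":0.16,"y":0,"z":0,"rx":0,"ry":0,"rz":0,"jaw":0},{"x":0.22,"y":0,"z":0,"rx":0,"ry":0,"rz":0,"jaw":0},{"x":0.28,"y":0,"z":0,"rx":0,"ry":0,"rz":0,"jaw":0},{"x":0.34,"y":0,"z":0,"rx":0,"ry":0,"rz":0,"jaw":0},{"x":0.4,"y":0,"z":0,"rx":0,"ry":0,"rz":0,"jaw":0},{"x":0.46,"y":0,"z":0,"rx":0,"ry":0,"rz":0,"jaw":0},{"x":0.52,"y":0,"z":0,"rx":0,"ry":0,"rz":0,"jaw":0},{"x":0.52,"y":0,"z":0,"rx":0,"ry":0,"rz":0,"jaw":0}]'
cat > look.py <<'E'
from h import *
import sys
k=sys.argv[1]
for n in("scene","wrist"): cv2.imwrite(f"pics/{n}{k}.png",cam(n)["img"][:,:,::-1])
a=cv2.imread(f"pics/scene{k}.png")[95:265,165:335]; a=cv2.resize(a,(440,440),interpolation=cv2.INTER_CUBIC)
b=cv2.imread(f"pics/wrist{k}.png")[0:260,100:400]; b=cv2.resize(b,(360,312)); b=cv2.copyMakeBorder(b,0,128,0,0,0)
cv2.imwrite(f"pics/c{k}.png",np.hstack([a,b]))
go(-53,97)
E
python3 look.py 2
```

```text
t: 3.68
eef_pos: [534.1, -52.0, 314.6]
tcp_rot: [3.141, -0.0, 0.184]
ft_force: [0.0, 1.0, -0.5]
opening: 0.005
t 3.775 stand [-125.   -48.8  124.6] shift [0.48  0.008 0.184] rot [-0.  0.  0.] F [-0.4 -0.1 -0.3] q [-0.22  0.48  1.87 -0.    0.79  1.17]
```

View pics/c2.png

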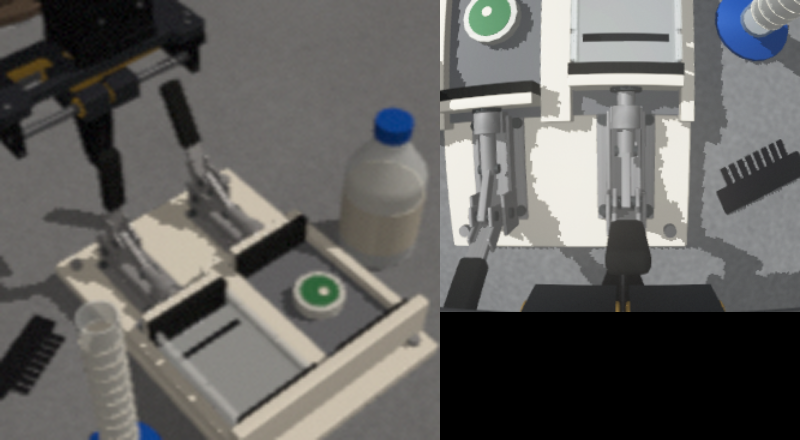

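Lever near upright, fingers behind the grip. Continuing along the arc to about 1.25.

```bash
python3 -m pendant '[{"x":0.06,"y":0,"z":0,"rx":0,"ry":0,"rz":0,"jaw":0},{"x":0.12,"y":0,"z":0,"rx":0,"ry":0,"rz":0,"jaw":0},{"x":0.175,"y":0,"z":0,"rx":0,"ry":0,"rz":0,"jaw":0},{"x":0.225,"y":0,"z":0.015,"rx":0,"ry":0,"rz":0,"jaw":0},{"x":0.275,"y":0,"z":0.03,"rx":0,"ry":0,"rz":0,"jaw":0},{"x":0.315,"y":0,"z":0.055,"rx":0,"ry":0,"rz":0,"jaw":0},{"x":0.355,"y":0,"z":0.075,"rx":0,"ry":0,"rz":0,"jaw":0},{"x":0.39,"y":0,"z":0.1,"rx":0,"ry":0,"rz":0,"jaw":0},{"x":0.39,"y":0,"z":0.1,"rx":0,"ry":0,"rz":0,"jaw":0}]'; python3 look.py 3
```

```text
t: 4.9
eef_pos: [591.4, -41.4, 299.3]
tcp_rot: [-3.142, 0.0, 0.184]
ft_force: [-3.0, -0.2, -0.3]
opening: 0.007
t 5.0 stand [-66.4 -48.8 109.7] shift [0.09  0.008 0.085] rot [ 0. -0.  0.] F [-3.5  0.7  0.1] q [-0.18  0.57  1.75 -0.    0.83  1.21]
```

View pics/c3.png

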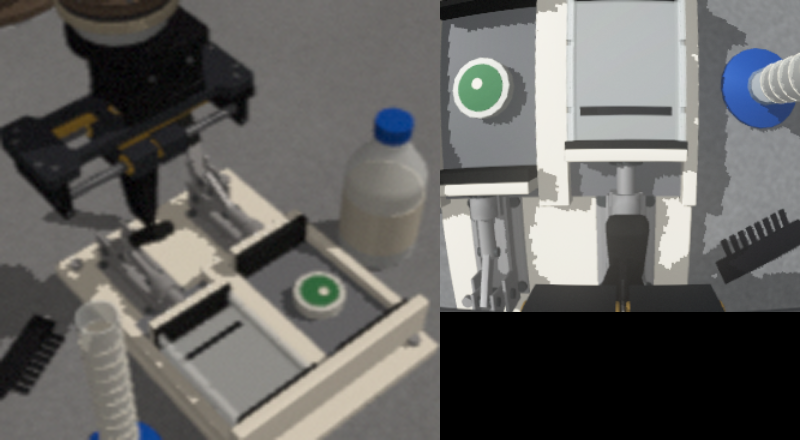

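```bash
python3 -m pendant '[{"x":0.025,"y":0,"z":0.02,"rx":0,"ry":0,"rz":0,"jaw":0},{"x":0.05,"y":0,"z":0.04,"rx":0,"ry":0,"rz":0,"jaw":0},{"x":0.07,"y":0,"z":0.065,"rx":0,"ry":0,"rz":0,"jaw":0},{"x":0.09,"y":0,"z":0.085,"rx":0,"ry":0,"rz":0,"jaw":0},{"x":0.09,"y":0,"z":0.085,"rx":0,"ry":0,"rz":0,"jaw":0}]'; python3 look.py 4
```

```text
t: 5.62
eef_pos: [604.7, -38.9, 286.7]
tcp_rot: [3.142, -0.0, 0.184]
ft_force: [0.2, 0.7, 0.6]
opening: 0.001
t 5.725 stand [-52.9 -48.8  96.9] shift [-0.001  0.008 -0.   ] rot [ 0. -0.  0.] F [ 0.2  0.8 -0.4] q [-0.17  0.6   1.72 -0.    0.82  1.21]
```

View pics/c4.png

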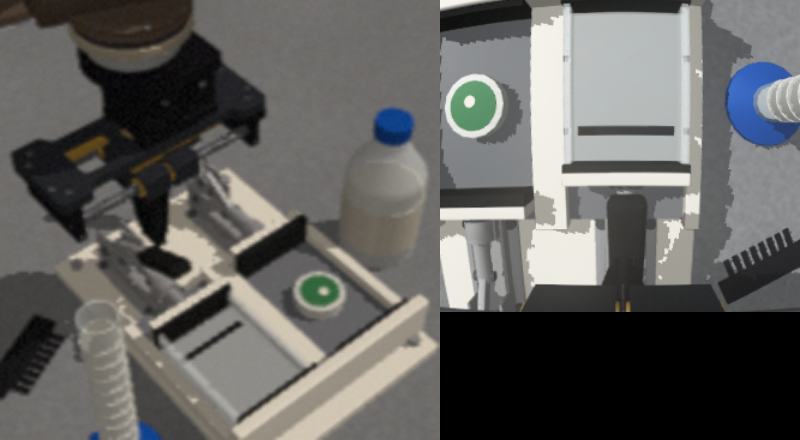

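Contact force dropped to about 0, so it may have snapped. I'll check the lever angle from the image.

Run:
```python
from h import *
S=cam("scene")
im=S["img"][:,:,::-1].copy()
print(where(),stF(env.state()))
k=5
x0,y0=200,165
out=[]
for q in(1.4,1.5,1.62):
    c=cv2.resize(im[y0:y0+80,x0:x0+50],None,fx=k,fy=k,interpolation=cv2.INTER_CUBIC)
    t=np.radians(120)-q
    for n in(-6,6):
      for e in(-10,10):
        A=proj(S,np.r_[grip(P0,-50+e,q,47,n),grip(P0,-50+e,q,109,n)])
        A=((A-[x0,y0]+.5)*k).astype(int); cv2.line(c,tuple(map(int,A[0])),tuple(map(int,A[1])),(0,0,255) if n<0 else (0,255,0),1)
    out.append(c)
cv2.imwrite("pics/ov.png",np.hstack(out))
```

```text
[-52.97318489 -48.80316193  97.0281195 ] [-0.11044996  1.05171121 -0.4521659 ]
```

View pics/ov.png

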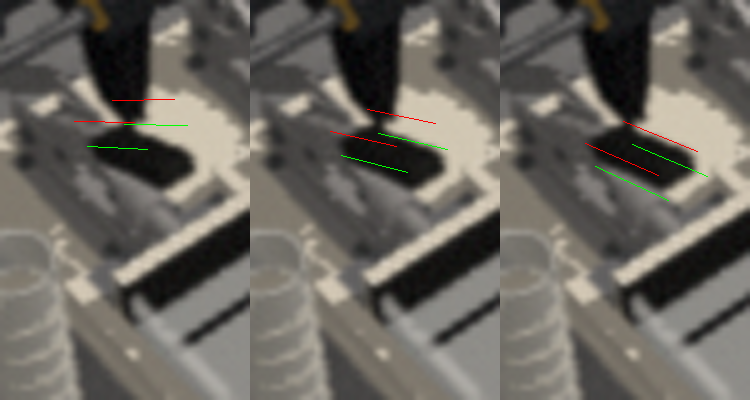

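The slope matches the 1.62 overlay, so it's locked. I'll retreat straight up, then back.

```bash
python3 -m pendant '[{"x":-0.01,"y":0,"z":-0.1,"rx":0,"ry":0,"rz":0,"jaw":0},{"x":-0.01,"y":0,"z":-0.3,"rx":0,"ry":0,"rz":0,"jaw":0},{"x":-0.01,"y":0,"z":-0.6,"rx":0,"ry":0,"rz":0,"jaw":0},{"x":-0.1,"y":0,"z":-0.9,"rx":0,"ry":0,"rz":0,"jaw":0},{"x":-0.4,"y":0,"z":-1,"rx":0,"ry":0,"rz":0,"jaw":0},{"x":-0.7,"y":0,"z":-1,"rx":0,"ry":0,"rz":0,"jaw":0},{"x":-0.9,"y":0,"z":-1,"rx":0,"ry":0,"rz":0,"jaw":0},{"x":-0.9,"y":0,"z":-1,"rx":0,"ry":0,"rz":0,"jaw":0},{"x":-0.9,"y":0,"z":-1,"rx":0,"ry":0,"rz":0,"jaw":0},{"x":-0.9,"y":0,"z":-1,"rx":0,"ry":0,"rz":0,"jaw":0}]'; python3 look.py 6
python3 - <<'E'
from h import *
S=cam("scene");im=S["img"][:,:,::-1]
k=5;x0,y0=190,150
out=[]
for q in(None,1.45,1.62):
    c=cv2.resize(im[y0:y0+100,x0:x0+53],None,fx=k,fy=k,interpolation=cv2.INTER_CUBIC)
    if q:
     for n in(-6,6):
      for e in(-10,10):
        A=proj(S,np.r_[grip(P0,-50+e,q,47,n),grip(P0,-50+e,q,109,n)])
        A=((A-[x0,y0]+.5)*k).astype(int); cv2.line(c,tuple(map(int,A[0])),tuple(map(int,A[1])),(0,0,255) if n<0 else (0,255,0),1)
    out.append(c)
cv2.imwrite("pics/ov2.png",np.hstack(out))
E
```

```text
t: 7.02
eef_pos: [472.3, -63.5, 437.1]
tcp_rot: [3.141, -0.0, 0.184]
ft_force: [-0.2, 0.2, -0.6]
opening: 0.004
t 7.125 stand [-187.4  -48.8  246.8] shift [0.896 0.009 0.998] rot [-0.     0.     0.001] F [-0.1 -0.1 -0.6] q [-0.27  0.24  1.87 -0.    1.03  1.11]
```

View pics/c6.png

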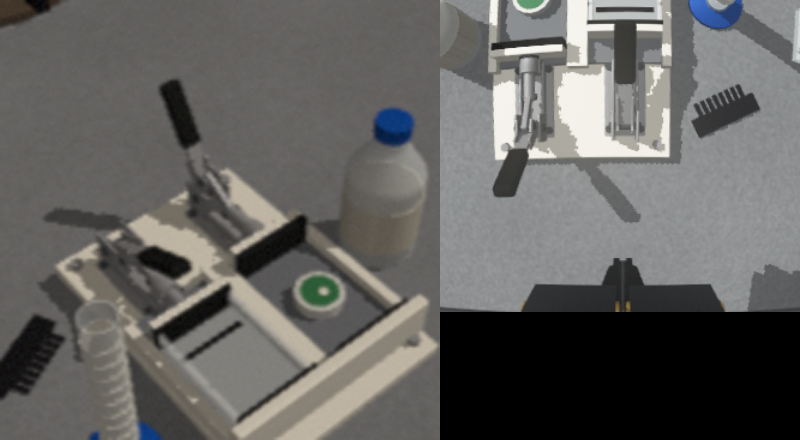

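View pics/ov2.png

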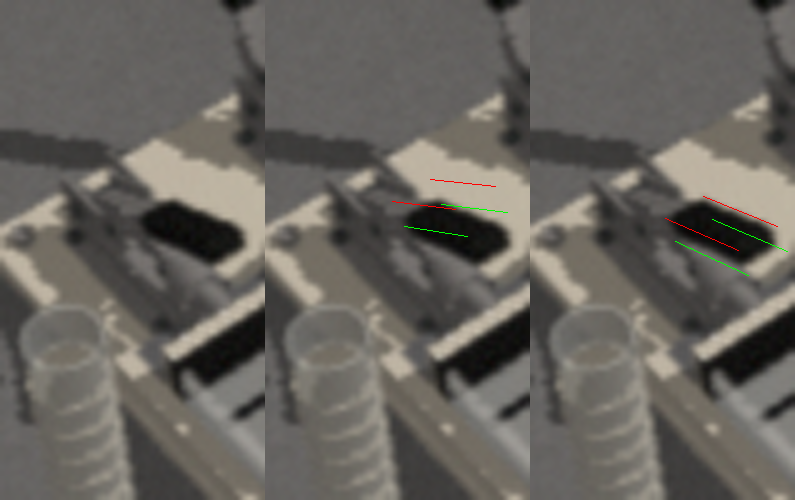

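With the fingers away the lever still lies down at the locked angle. The left lever is open and the level, cylinder, comb and bottle haven't moved. Handing in.

```bash
python3 -c "
from cell import env
print(env.job_done())"
```

```text
the job is handed in; nothing more can be done
None
```

The clear gel tray was in the right bay, so I pushed the right lever over with the closed fingertips until it snapped into lock. I then lifted straight off, backed clear and handed the job in at about 7 s.

- **Force:** I read about 3.5 N against the fingers near 1.25 rad. At the commanded 1.48 rad it had dropped to about 0, so I did not push further.
- **Lock:** after I withdrew, the lever stayed down. Its slope in the scene view matched the locked angle (1.62 rad) and not 1.45. The drawn outline sat about 1–2 pixels off, which is within my fit of the stand's position.
- **Surroundings:** the left lever was still open, the level, comb, cylinder and bottle looked unmoved, and the fingertips were about 250 mm above the bench, clear of everything.
- **Not measured:** I did not measure the gasket squeeze or the tray's final gap; I only saw the sliding wall up against the tray.
- **Refused call:** one early move call was rejected as invalid input and moved nothing. I repeated it with all fields given.

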